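Chuck the nut-driver bit for the window grille

ROBOT

A 7-joint arm with a two-finger parallel gripper is mounted at the origin on the work surface. World frame = base frame: x ahead of the robot, y to its left, z up, the work surface at z = 0. Lengths are in m, angles in rad, forces in N, time in s.
With the tool pointing down it reaches from about 0.425 to 0.95 m from the base axis. Payload 4.7 kg.
Tool frame: the origin (TCP) lies midway between the tips of the shut fingers; the grasp point (between the pads) lies 19 mm behind it (robot.pinch_z is the distance from the TCP to the grasp point, in m); x points along the fingers, y is the direction in which the jaws open and shut, and the axes are right-handed (so a half turn about x gives the same grasp; the last joint's range is limited). The gripper opens to 85 mm and grips with 20 to 120 N. Pads are 22 mm wide; open, the fingers measure 114 mm over their backs; the gripper's body (76 mm by 85 mm) begins 54 mm behind the grasp point. The pads swing forward as they close: fully open they stand 13 mm farther back than shut.
Start: joints at [-0.029, 0.469, -0.049, 1.532, 0.024, 1.141, -0.082], TCP at [0.675, 0, 0.231] pointing down, gripper open.
Joint ranges: [-2.59, 2.59], [-0.33, 1.99], [-1.39, 1.29], [0.1, 2.45], [-1.04, 4.18], [0.21, 1.99], [-2.66, 2.66]. Speed limits (rad/s): [2.57, 2.57, 3.14, 3.14, 3.14, 3.14, 3.14].

INTERFACE

Orientations are given as a 3x3 rotation matrix whose columns are the frame's x, y, z axes.
In Python, from plant import robot gives the robot as it stands.
- The arm moves only by the shell command python3 -m creep 'ROWS' [FORCE]. ROWS is JSON, one flat list of numbers, 5 for each row, row after row: the shift along the tool's x, y, z normalised to -1 to 1, where 1 is 0.2 m, then the turn about the tool's x normalised to -1 to 1, where 1 is 45 degrees, then the opening, from -1 (shut) to 1 (fully open). In form: [x, y, z, turn, fingers, x, y, z, turn, fingers, ...]. A call has 1 to 5 rows; each row is the pose to reach, as a shift and turn from the pose measured when the call began, along the tool's axes at that moment; what a row does not reach only later rows make up. A row lasts 1/10 s, in which the tool goes at most 50 mm and 8.59 degrees, less where a joint would pass 70% of its speed; a pose out of reach is approached as far as the arm can. A call with a number of a shift or a turn outside -1 to 1 is refused whole. A call with a gripper value outside its range is refused whole. The fingers move at their own pace and stop on an object; FORCE is the grip in N (left out, the last holds). Time passes only in rows, so rows that repeat a pose let the fingers close. It gives the time, the measured TCP pose, the force and the opening at its end, in the units of the state.
- robot.get_obs(): the state, without advancing time (a new reading comes with each control period).
- robot.snapshot(name): name is "scene" or "side" or "wrist"; returns a dict with "img" (400x640x3 uint8, blue, green, red), "intrinsics" (3x3 intrinsics, pixels), "R" (3x3) and "t" (3): a world point X has camera coordinates R X + t; the wrist camera has in their place "mount" (4x4, takes a point from camera to tool coordinates, whose origin is the TCP and whose axes are the tool frame's). Camera axes: x right, y down, z forward; pixel columns grow to the right and rows downward; lengths in m; the calibration is good to about 2 mm. A picture is of the moment at which its call begins: read the wrist's pose just before it. There is no depth.
- robot.job_done(): hands the job in, once; it reports no verdict.
The state is a dict: "t": time; "qpos": joint angles; "qvel": joint speeds; "joint_efforts": joint torques, N m; "ee_pos": TCP position; "tcp_rot": TCP orientation; "wrist_force": force on the tool from outside, world axes, zero at the start; "moment": the same for the moment, N m; "finger_gap": finger opening in m.
Only numpy, scipy, OpenCV 4.12 (cv2) and the standard library are available. Lean on these libraries where they do the work, as an engineer would, in place of code of your own. Each camera call takes 0.05 s, during which the arm holds its last target. There are 200 camera calls.

TASK

The nuts of the window grille want tightening: press the red ejector slide of the pencil box so that the nut-driver bit comes out, and stand the bit bare steel end down, orange end up, all the way in the chuck of the upright cordless driver. The bare end comes out first, so lean the bit on the steel spoon stand (or lay it down) and take it again by its orange end. Then turn the chuck's black sleeve clockwise, seen from above, until it goes stiff and all three jaws grip the bit firmly upright, let go, and leave the cup, paperweight, bottle, hair clip and spoon where they are.

Things in the scene. Friction and masses are not known exactly. Their poses are not given: they have to be found in the camera images.
- ejector_grip (a point): Centre of the red knob of the ejector slide on top of the pencil box: 16 mm along the slide (x), 26 mm across (y), 18 mm high, its underside 2 mm above the lid, 50 mm above the table here. Axes as the box's. Push it along the box's +x from behind (its -x side) with closed fingers, or pinch it and draw it along.
- pencil_box: Blue plastic pencil box with clear lid, fixed, 160 mm (x) by 78 mm (y) by 39 mm high; origin at the centre of its underside, z up. In a covered channel along its x axis (y = 0) lies the bit, axis 26 mm above the table, its bare end nearly flush with the open +x end of the box, through which the slide pushes it out, bare end first.
- ejector (a joint): Travel of the ejector slide along the box's +x, m: 0 at rest, 0.034 fully pressed at a hard stop. Spring: about 1 N at the start, 4 N at the end; it springs back when let go. Fully pressed, it leaves the bit's bare end about 30 mm out of the box, where it stays and can be taken from above.
- bit_center (a point): Centre of the nut-driver bit, a plain round rod 12 mm thick and 90 mm long, about 70 g: 52 mm of bare steel shank and 38 mm of orange-coated head. Its x axis runs along the rod from the bare end towards the orange end; the bare end lies 45 mm from here along -x.
- bit_foot (a point): Centre of the bit's bare end face. Axes as bit_center.
- spoon_stand: Steel spoon stand, fixed, on a base plate 6 mm thick, 75 mm wide, from x = -65 to 55 mm; origin at the middle of its underside, z up. An 8 mm wide rail slopes down at 45 degrees towards +x to a foot lip. A V cradle, 18 mm to each side, takes the rod 34 to 52 mm up from the lip; below it beside the rail, and past its top, both sides of the rod are free for fingers.
- stand_foot (a point): Where the centre of the low end of a 12 mm rod comes to lie against the foot lip of the spoon stand: in the stand's middle plane, 55 mm above the table. Axes as the stand's; from here the resting rod's axis runs up along (-0.707, 0, 0.707) in them. A rod let go a little higher slides down to the lip.
- chuck_mouth (a point): Centre of the chuck's mouth, 150 mm above the table, on the driver's axis, z up. Jaws open, the hole is 17 to 19 mm wide and 50 mm deep: the bit then stands 40 mm out. Round it is the black ribbed sleeve, 44 mm across and 46 mm high, its top at this height, free at the sides.
- driver: Upright cordless driver, fixed, base 95 by 85 mm, 40 mm high; origin on the chuck's axis at table height, z up. Its sleeve turned clockwise (from above) closes the jaws 2 mm per rad with about 0.2 N m of drag and stays where left. It starts 0 to 0.5 rad from fully open; the jaws meet the bit at about 1.75 rad, grip it firmly at 2.1 (0.35 N m), and the sleeve stops hard at 2.25 rad.
- jaw0: First steel jaw inside the chuck, a block 8 mm wide and 34 mm high; origin at the middle of its inner face, at its lower end, 36 mm below the mouth. Its x axis points away from the chuck's axis.
- jaw1: Second jaw, the same, a third of a turn on.
- jaw2: Third jaw, the same, two thirds of a turn on.
- cup_center (a point): Centre of a pink ceramic cup, 72 mm across, 75 mm high, a bystander.
- paperweight_center (a point): Centre of a green glass paperweight ball with a flat foot, 68 mm across, 67 mm high, a bystander.
- bottle_center (a point): Centre of an empty clear plastic bottle with a blue cap, 64 mm across, 190 mm high, a bystander.
- clip_center (a point): Centre of a steel hair clip, 62 by 12 mm, 12 mm high, a bystander.
- spoon_grip (a point): Handle of a steel spoon 160 mm long, a bystander.
Things that resemble listed ones, but are neither listed nor needed, are in the scene too. What is shaped like the driver but pink is not meant.

How it is judged:
By the outcome, as a careful person would: the job done as asked, in the order asked, and still so for the second after the job is handed in, with the robot touching nothing.
It also fails if it takes over 72 s, if anything falls off the work surface, if the arm or the gripper's body presses on something with over 40 N, if the wrist force passes 120 N, or if a joint passes its speed limit or range.

## Working session

There is one attempt and no reset: what is moved stays moved. The work goes in short steps, Python scripts to look and compute and a shell command to move; the robot and the scene stay as the last step left them, time stands still between calls to the robot, and variables do not carry over. Pictures are saved under pics/ and viewed, about 8 in all and at most 12, crops included, and the job is handed in when it is done.

```bash
ls; mkdir -p pics; cat > h.py <<'E'
import numpy as np, cv2
from plant import robot
def snap(n,f=None):
    o=robot.get_obs(); s=robot.snapshot(n)
    if n=="wrist":
        M=np.array(s["mount"]); T=np.eye(4); T[:3,:3]=o["tcp_rot"]; T[:3,3]=o["ee_pos"]
        C=T@M; s["R"]=C[:3,:3].T; s["t"]=-s["R"]@C[:3,3]
    s["R"]=np.array(s["R"]);s["t"]=np.array(s["t"]);s["K"]=np.array(s["intrinsics"])
    if f: cv2.imwrite("pics/"+f,s["img"])
    return s
def ray(s,u,v):
    d=s["R"].T@np.linalg.solve(s["K"],[u,v,1.]); return -s["R"].T@s["t"],d
def onz(s,u,v,z):
    c,d=ray(s,u,v); return c+d*(z-c[2])/d[2]
def tri(*a):
    A=np.zeros((3,3));b=np.zeros(3)
    for s,u,v in a:
        c,d=ray(s,u,v);d=d/np.linalg.norm(d);P=np.eye(3)-np.outer(d,d);A+=P;b+=P@c
    return np.linalg.solve(A,b)
def proj(s,X):
    p=s["K"]@(s["R"]@np.array(X)+s["t"]); return p[:2]/p[2]
def go(X,yaw_rows=None):
    o=robot.get_obs(); return np.array(o["tcp_rot"]).T@(np.array(X)-o["ee_pos"])/0.2
E
python3 - <<'E'
from h import *
import pickle
o=robot.get_obs(); print(o["ee_pos"],np.round(o["tcp_rot"],3),o["finger_gap"],robot.pinch_z)
a=snap("scene","s1.png");b=snap("side","d1.png")
pickle.dump((a,b),open("v.pkl","wb"))
for s in(a,b): print(-s["R"].T@s["t"], s["R"][2])
E
```

```text
pics
[ 6.74405193e-01 -1.97575074e-05  2.30245260e-01] [[-0.002  1.     0.   ]
 [-0.     0.    -1.   ]
 [-1.    -0.002  0.   ]] 0.085533028454437 0.0187
[1.1165718  0.23585731 1.164917  ] [-0.49870968 -0.20203809 -0.84289339]
[0.29294724 1.04783995 1.16361896] [ 0.14556071 -0.70948255 -0.68952635]
```

View pics/s1.png

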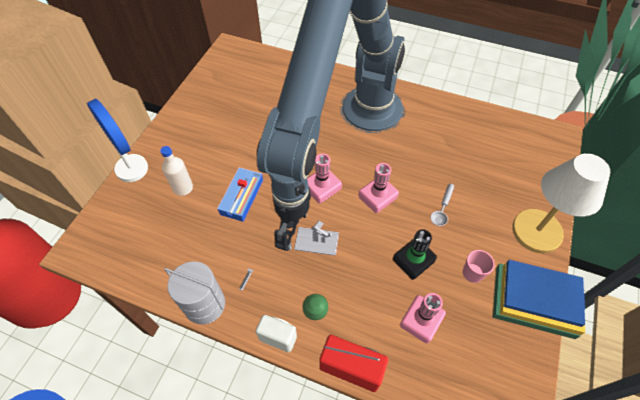

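View pics/d1.png

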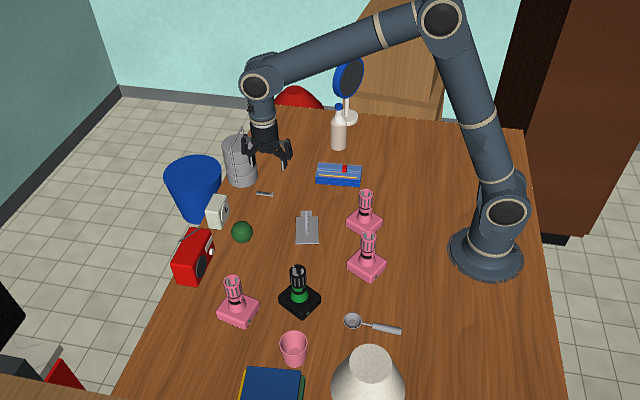

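Candidates: the driver is the black and green one, scene (420,240). Its pink look-alikes at (322,175), (380,185) and (428,312) are rejected. The red knob on the blue box is at scene (241,182), not the red case at (355,362) or the red stool. The stand is at (318,238).

```bash
python3 - <<'E'
from h import *
import pickle
a,b=pickle.load(open("v.pkl","rb"))
for n,p,q in[("knob",(241,182),(345,168)),("box",(240,193),(338,174)),("stand",(318,238),(307,226)),("chuck",(424,236),(297,268)),("bottlecap",(166,152),(339,106))]:
    X=tri((a,*p),(b,*q)); print(n,X.round(3),proj(a,X).round(),p)
def crop(s,x,y,w,h,k=4): return cv2.resize(s["img"][y:y+h,x:x+w],None,fx=k,fy=k,interpolation=cv2.INTER_CUBIC)
A=crop(a,205,155,70,75);B=crop(a,280,210,75,75);C=crop(a,385,215,60,75)
D=crop(b,305,150,70,75);E=crop(b,275,195,75,75);F=crop(b,270,250,60,75)
cv2.imwrite("pics/c1.png",np.vstack([cv2.resize(np.hstack([A,B,C]),(800,292)),cv2.resize(np.hstack([D,E,F]),(800,292))]))
E
```

```text
knob [ 0.484 -0.269  0.048] [241. 182.] (241, 182)
box [ 0.507 -0.265  0.021] [240. 193.] (240, 193)
stand [0.562 0.013 0.022] [318. 237.] (318, 238)
chuck [0.524 0.287 0.157] [424. 235.] (424, 236)
bottlecap [ 0.541 -0.454  0.181] [166. 151.] (166, 152)
```

View pics/c1.png

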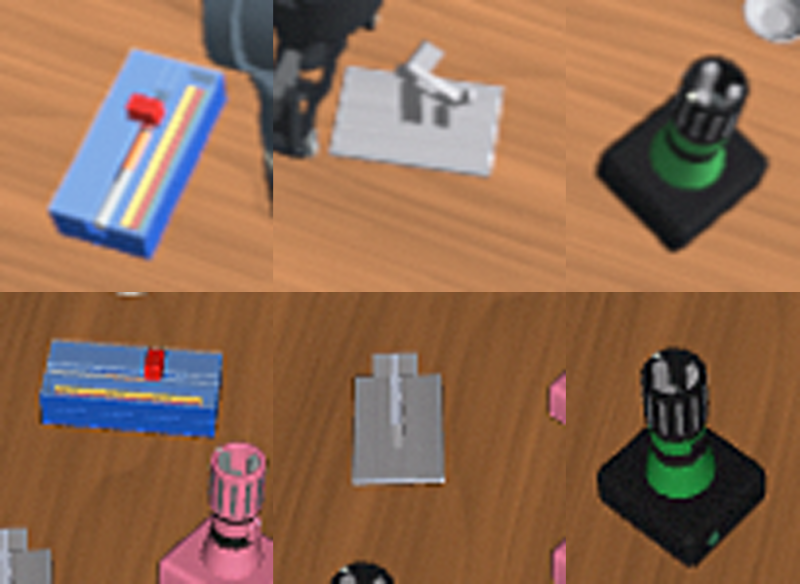

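The crop shows the box's open end at lower left, so box +x points away from the base. The knob sits at the near end. The stand's rail falls towards world +y. The driver has a green collar and black sleeve, and its jaws are visible.

```bash
python3 - <<'E'
from h import *
import pickle
w=snap("wrist"); pickle.dump(w,open("w0.pkl","wb")); cv2.imwrite("pics/w0.png",w["img"])
E
python3 -m creep '[-0.1,-0.85,1,0,-1,-0.1,-0.85,1,0,-1,-0.1,-0.85,1,0,-1,-0.1,-0.85,1,0,-1,-0.1,-0.85,1,0,-1]' 40
python3 - <<'E'
from h import *
import pickle
o=robot.get_obs(); print(o["ee_pos"],np.round(o["tcp_rot"],3),o["finger_gap"])
w=snap("wrist"); pickle.dump(w,open("w1.pkl","wb"))
w0=pickle.load(open("w0.pkl","rb"))
cv2.imwrite("pics/w01.png",np.vstack([cv2.resize(x["img"],(480,300)) for x in (w0,w)]))
E
```

```text
t: 0.65
ee_pos: [0.5116, -0.191, 0.2497]
tcp_rot: [[-0.002, 1.0, 0.0], [-0.0, 0.0, -1.0], [-1.0, -0.002, 0.0]]
wrist_force: [-0.1, -0.2, -0.5]
finger_gap: 0.0121
[ 0.51160938 -0.19104889  0.24971226] [[-0.002  1.     0.   ]
 [-0.     0.    -1.   ]
 [-1.    -0.002  0.   ]] 0.012069033367237818
```

View pics/w01.png

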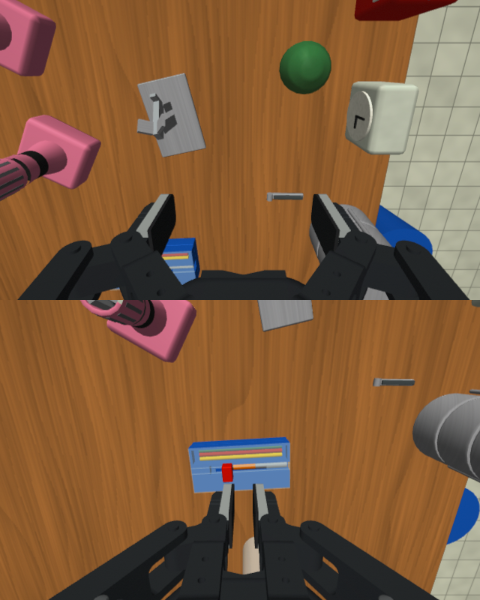

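The upper picture (start pose) shows the stand at about (170,115), with its rail running from upper-left to lower-right of the cradle. The lower picture shows the box at (240,468), with the knob at (227,472) and the channel running to the right end.

```bash
python3 - <<'E'
from h import *
import pickle
w0=pickle.load(open("w0.pkl","rb"));w=pickle.load(open("w1.pkl","rb"))
hsv=cv2.cvtColor(w["img"],cv2.COLOR_BGR2HSV)
m=cv2.inRange(hsv,(98,90,60),(125,255,255)); m[:150]=0; m[330:]=0
red=cv2.inRange(hsv,(0,180,110),(6,255,255))|cv2.inRange(hsv,(174,180,110),(180,255,255)); 
n,l,st,ce=cv2.connectedComponentsWithStats(red)
for i in range(1,n):
    if st[i,4]>40:
        x,y,ww,hh,_=st[i];print("red",st[i],ce[i]);
        print(" knob top pts",[onz(w,u,v,.059).round(4) for u,v in((x,y),(x+ww,y),(x,y+hh),(x+ww,y+hh))])
light=cv2.inRange(hsv,(98,60,150),(118,175,255)); light[:150]=0;light[330:]=0
for nm,mm in(("blue",m),("light",light)):
    c=max(cv2.findContours(mm,0,2)[0],key=cv2.contourArea)
    ap=cv2.approxPolyDP(cv2.convexHull(c),4,True)[:,0]
    print(nm,[(tuple(p),onz(w,*p,.039)[:2].round(4)) for p in ap])
g=cv2.cvtColor(w0["img"],cv2.COLOR_BGR2HSV)
m=cv2.inRange(g,(0,0,90),(180,40,255)); m[:, :150]=0;m[:, 300:]=0;m[230:]=0
c=max(cv2.findContours(m,0,2)[0],key=cv2.contourArea)
ap=cv2.approxPolyDP(cv2.convexHull(c),4,True)[:,0]
print("stand",[(tuple(p),onz(w0,*p,.006)[:2].round(4)) for p in ap])
cr=lambda i,x,y,a,b,k:cv2.resize(i[y:y+b,x:x+a],None,fx=k,fy=k,interpolation=cv2.INTER_CUBIC)
cv2.imwrite("pics/c2.png",np.hstack([cr(w0["img"],160,80,130,140,3),cr(w["img"],240,160,170,180,2.334)[:420]]))
E
```

```text
red [296 218  14  25 315] [302.55873016 229.75873016]
 knob top pts [array([ 0.4794, -0.2436,  0.059 ]), array([ 0.4952, -0.2436,  0.059 ]), array([ 0.4785, -0.2748,  0.059 ]), array([ 0.4947, -0.2748,  0.059 ])]
blue [((np.int32(385), np.int32(189)), array([ 0.5818, -0.2154])), ((np.int32(385), np.int32(248)), array([ 0.5864, -0.2916])), ((np.int32(260), np.int32(255)), array([ 0.431 , -0.3013])), ((np.int32(251), np.int32(198)), array([ 0.4253, -0.2264])), ((np.int32(257), np.int32(190)), array([ 0.433 , -0.2166])), ((np.int32(368), np.int32(183)), array([ 0.5618, -0.2082]))]
light [((np.int32(385), np.int32(249)), array([ 0.5865, -0.293 ])), ((np.int32(260), np.int32(255)), array([ 0.431 , -0.3013])), ((np.int32(251), np.int32(198)), array([ 0.4253, -0.2264])), ((np.int32(385), np.int32(189)), array([ 0.5818, -0.2154]))]
stand [((np.int32(245), np.int32(98)), array([0.5868, 0.0764])), ((np.int32(273), np.int32(196)), array([ 0.6118, -0.0373])), ((np.int32(217), np.int32(208)), array([ 0.5419, -0.0528])), ((np.int32(183), np.int32(175)), array([ 0.5059, -0.0109])), ((np.int32(184), np.int32(113)), array([0.5172, 0.0605]))]
```

View pics/c2.png

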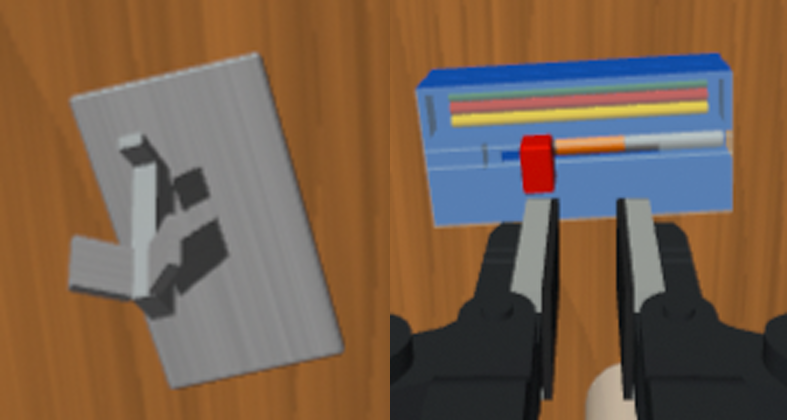

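```bash
python3 -m creep '[0.4,-0.286,0.356,0.96,-1,0.65,-0.286,0.356,0.96,-1,0.65,-0.286,0.356,0.96,-1,0.65,-0.286,0.356,0.96,-1,0.65,-0.286,0.356,0.96,-1]'
python3 -m creep '[0,0,0,1,-1,0,0,0,1,-1,0,0,0,1,-1,0,0,0,1,-1,0,0,0,1,-1]'
python3 - <<'E'
from h import *
import pickle
o=robot.get_obs();R=np.array(o["tcp_rot"]);print(np.degrees(np.arctan2(R[1,1],R[0,1])),go([.4543,-.2622,.048]).round(3),o["qpos"].round(2))
a,b=pickle.load(open("v.pkl","rb"));w0=pickle.load(open("w0.pkl","rb"))
# lip candidates: wrist w0 lip top edge; intersect with stand mid plane
org=np.array([.5633,.0166,0]);d=np.array([-.216,.976,0]);n=np.array([.976,.216,0])
for nm,u,v in(("lip",160+133/3,80+140/3),("lipbase",160+150/3,80+160/3),("crad",160+145/3,80+292/3)):
    c,r=ray(w0,u,v);X=c+r*(n@(org-c))/(n@r);print(nm,X.round(4),"xs",d@(X-org))
E
```

```text
t: 1.2
ee_pos: [0.443, -0.2719, 0.1181]
tcp_rot: [[-0.012, 0.725, -0.689], [-0.003, -0.689, -0.725], [-1.0, -0.007, 0.011]]
wrist_force: [-0.6, 0.4, -0.4]
finger_gap: -0.0003
t: 1.7
ee_pos: [0.4431, -0.2716, 0.1179]
tcp_rot: [[-0.013, 0.065, -0.998], [-0.003, -0.998, -0.065], [-1.0, 0.002, 0.013]]
wrist_force: [-0.3, 0.9, 0.0]
finger_gap: -0.0001
-86.28448962787107 [ 0.349 -0.044 -0.063] [ 0.17  0.37  0.37  2.02 -0.17  0.79 -0.87]
lip [0.5559 0.0501 0.0534] xs 0.034332478390455855
lipbase [0.5576 0.0426 0.0446] xs 0.026592947959897174
crad [0.5655 0.0066 0.0842] xs -0.010274959521339978
```

```bash
python3 -m creep '[0.2,-0.044,-0.063,0,-1,0.349,-0.044,-0.063,0,-1,0.349,-0.044,-0.063,0,-1]'
python3 -m creep '[0,0,-0.1,0,-1,0,0,-0.2,0,-1,0,0,-0.25,0,-1,0,0,-0.27,0,-1,0,0,-0.27,0,-1]'
python3 - <<'E'
from h import *
w=snap("wrist","w2.png");print(robot.get_obs()["ee_pos"],robot.get_obs()["wrist_force"])
E
```

```text
t: 2.0
ee_pos: [0.4519, -0.2601, 0.0446]
tcp_rot: [[-0.02, 0.066, -0.998], [0.0, -0.998, -0.066], [-1.0, -0.002, 0.02]]
wrist_force: [-0.2, 0.3, 0.5]
finger_gap: -0.0001
t: 2.5
ee_pos: [0.5011, -0.2573, 0.0441]
tcp_rot: [[-0.028, 0.064, -0.998], [0.002, -0.998, -0.064], [-1.0, -0.004, 0.028]]
wrist_force: [-11.2, 0.7, 6.3]
finger_gap: -0.0002
[ 0.50110671 -0.25731292  0.04411628] [-10.24803278  -0.34055489   5.44754878]
```

View pics/w2.png

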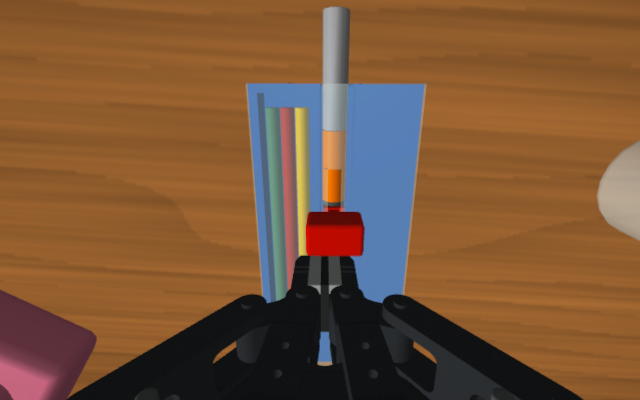

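The slide is at its stop: force 10 N, and the bit's steel end is out at (335,8). Now back off and go above the protruding end.

```bash
python3 -m creep '[-0.05,0,0.15,0,-1,-0.2,0,0.2,0,-1,-0.4,0,0.1,0,-0.3,-0.4,0,-0.2,0,-0.3,-0.4,0,-0.3,0,-0.3]'
python3 - <<'E'
from h import *
w=snap("wrist","w3.png");o=robot.get_obs()
hsv=cv2.cvtColor(w["img"],cv2.COLOR_BGR2HSV)
R=np.array(o["tcp_rot"]);print(o["ee_pos"],R.round(3).tolist(),o["finger_gap"])
for X in ([.616,-.252,.032],[.604,-.253,.008]): print(proj(w,X),go(X).round(3))
b=snap("side","d3.png")
c=b["img"][130:210,270:390]
cv2.imwrite("pics/c3.png",np.hstack([w["img"],np.vstack([cv2.resize(c,(160,107)),np.zeros((293,160,3),np.uint8)])]))
E
```

```text
t: 3.05
ee_pos: [0.5679, -0.2536, 0.1263]
tcp_rot: [[-0.019, 0.065, -0.998], [0.0, -0.998, -0.065], [-1.0, -0.002, 0.019]]
wrist_force: [0.1, -0.1, -0.4]
finger_gap: 0.03
[ 0.5722527  -0.2517506   0.12507687] [[-0.017, 0.069, -0.997], [0.0, -0.998, -0.069], [-1.0, -0.001, 0.017]] 0.029726715058391813
[327.50800549 137.85215419] [ 0.462  0.017 -0.226]
[327.4928402  148.12267842] [ 0.583  0.018 -0.168]
```

View pics/c3.png

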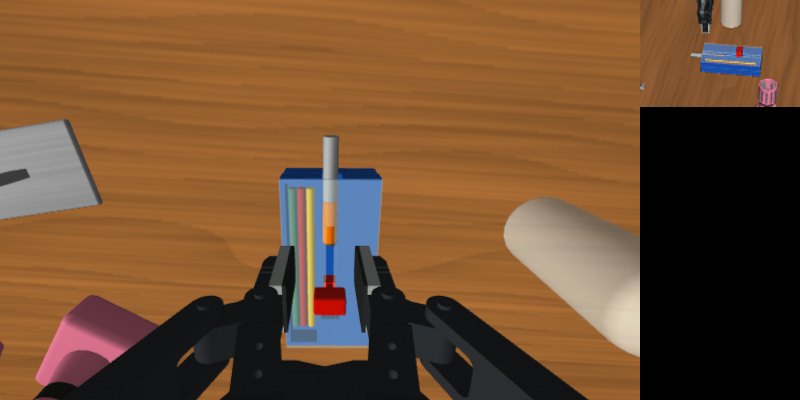

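The bit's foot is seen at (331,136), and my estimate projects to (327.5,138), about 2 mm off in y. Next is the grasp.

```bash
python3 -m creep '[0.15,0.03,-0.17,0,-0.3,0.35,0.03,-0.17,0,-0.3,0.5,0.03,-0.17,0,-0.3,0.58,0.03,-0.17,0,-0.3,0.58,0.03,-0.17,0,-0.3]'
python3 - <<'E'
from h import *
print(go([.605,-.2545,.008]).round(3))
E
```

```text
t: 3.65
ee_pos: [0.5986, -0.2553, 0.0059]
tcp_rot: [[-0.025, 0.068, -0.997], [0.002, -0.998, -0.068], [-1.0, -0.004, 0.025]]
wrist_force: [0.0, -0.7, 0.1]
finger_gap: 0.03
[-0.011 -0.002 -0.032]
```

```bash
python3 -m creep '[-0.01,0,-0.03,0,-1,-0.01,0,-0.03,0,-1,-0.01,0,-0.03,0,-1,-0.01,0,-0.03,0,-1,-0.01,0,-0.03,0,-1]' 80
python3 -m creep '[0,0,-0.1,0,-1,0,0,-0.2,0,-1,0,0,-0.3,0,-1,0,0,-0.4,0,-1,0,0,-0.42,0,-1]'
python3 -m creep '[-0.2,0,0,0,-1,-0.45,0,0,0,-1,-0.65,0,0,0,-1,-0.65,0,0,0,-1]'
python3 - <<'E'
from h import *
b=snap("side");w=snap("wrist");c=b["img"][100:230,210:350]
import pickle;pickle.dump(b,open("b4.pkl","wb"))
cv2.imwrite("pics/c4.png",np.hstack([cv2.resize(c,(420,390),interpolation=2),cv2.resize(w["img"],(380,237))[:, :] if 0 else cv2.copyMakeBorder(cv2.resize(w["img"],(380,237)),0,153,0,0,0)]))
E
```

```text
t: 4.15
ee_pos: [0.6064, -0.2554, 0.0095]
tcp_rot: [[-0.021, 0.068, -0.997], [0.001, -0.998, -0.068], [-1.0, -0.002, 0.021]]
wrist_force: [3.3, -0.7, 5.4]
finger_gap: 0.0092
t: 4.65
ee_pos: [0.6916, -0.2484, 0.007]
tcp_rot: [[-0.021, 0.07, -0.997], [0.002, -0.998, -0.07], [-1.0, -0.003, 0.021]]
wrist_force: [-0.5, 0.4, -1.1]
finger_gap: 0.0089
t: 5.05
ee_pos: [0.6968, -0.2509, 0.1444]
tcp_rot: [[-0.01, 0.069, -0.998], [-0.002, -0.998, -0.069], [-1.0, 0.002, 0.011]]
wrist_force: [0.4, -1.0, 0.3]
finger_gap: 0.0088
```

View pics/c4.png

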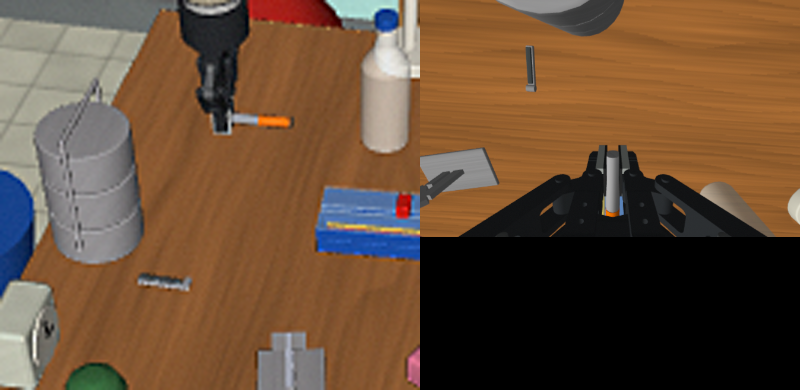

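The bit is out and held level by its steel end, with the orange end towards the base. Next, carry it to the stand while turning it.

```bash
python3 - <<'E'
from h import *
import pickle
b=pickle.load(open("b4.pkl","rb"));o=robot.get_obs()
hsv=cv2.cvtColor(b["img"],cv2.COLOR_BGR2HSV);m=cv2.inRange(hsv,(5,150,120),(18,255,255));m[:130]=0;m[160:]=0;m[:,:270]=0;m[:,320:]=0
v,u=np.nonzero(m);R=np.array(o["tcp_rot"]);g=o["ee_pos"]-.0187*R[:,0]
for uu in(u.min(),u.max()+1):
    vv=v[np.abs(u-uu)<3].mean();X=onz(b,uu,vv,g[2]);print(uu,vv,X,(X-g)@R[:,2])
E
python3 -m creep '[-0.1,-1,0.59,-1,-1,-0.1,-1,0.59,-1,-1,-0.1,-1,0.59,-1,-1,-0.1,-1,0.59,-1,-1,-0.1,-1,0.59,-1,-1]'
python3 -m creep '[0,0,0,-1,-1,0,0,0,-1,-1,0,0,0,-1,-1,0,0,0,-1,-1,0,0,0,-1,-1]'
python3 - <<'E'
from h import *
o=robot.get_obs();R=np.array(o["tcp_rot"]);print(np.degrees(np.arctan2(R[1,1],R[0,1])),go([.559,.036,.150]).round(3))
E
```

```text
270 144.54651162790697 [ 0.73721366 -0.21586286  0.15651251] -0.04552461394698804
320 144.54166666666666 [ 0.56922064 -0.24766309  0.15651251] 0.12423075899025711
t: 5.65
ee_pos: [0.5579, -0.0541, 0.1587]
tcp_rot: [[-0.027, 0.737, -0.675], [0.003, -0.675, -0.737], [-1.0, -0.022, 0.016]]
wrist_force: [0.4, 0.2, -0.8]
finger_gap: 0.0093
t: 6.15
ee_pos: [0.5555, -0.054, 0.1563]
tcp_rot: [[-0.032, 0.999, 0.005], [0.003, 0.006, -1.0], [-0.999, -0.032, -0.003]]
wrist_force: [-1.3, 0.5, -0.6]
finger_gap: 0.0093
0.3207545013272563 [ 0.033  0.021 -0.45 ]
```

```bash
python3 -m creep '[0,0.02,-0.45,-0.27,-1,0,0.02,-0.45,-0.27,-1,0,0.02,-0.45,-0.27,-1,0,0.02,-0.45,-0.27,-1]'
python3 - <<'E'
from h import *
o=robot.get_obs();R=np.array(o["tcp_rot"]);print(np.degrees(np.arctan2(R[1,1],R[0,1])),o["ee_pos"],go([.559,.036,.150]).round(3))
a=snap("scene");b=snap("side");
import pickle;pickle.dump((a,b),open("v5.pkl","wb"))
A=cv2.resize(a["img"][170:270,260:360],(400,400),interpolation=2);B=cv2.resize(b["img"][150:250,255:355],(400,400),interpolation=2)
cv2.imwrite("pics/c5.png",np.hstack([A,B]))
E
```

```text
t: 6.55
ee_pos: [0.5569, 0.0368, 0.1545]
tcp_rot: [[-0.037, 0.975, 0.218], [0.003, 0.218, -0.976], [-0.999, -0.036, -0.011]]
wrist_force: [-0.4, 0.4, -1.3]
finger_gap: 0.0093
12.611658897230358 [0.55693598 0.03677425 0.15447724] [0.022 0.01  0.006]
```

View pics/c5.png

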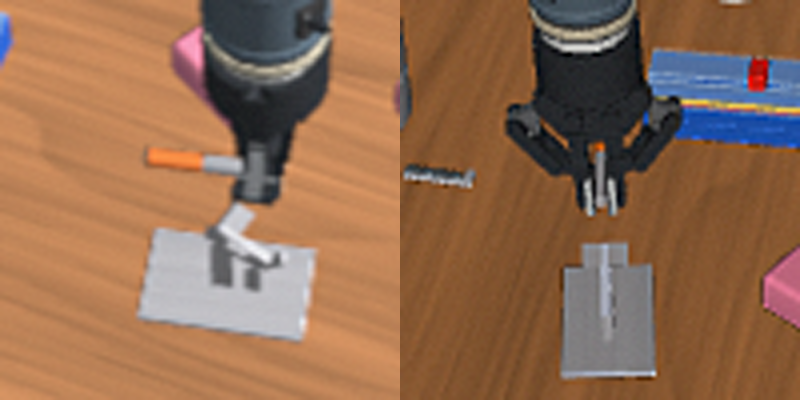

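```bash
python3 - <<'E'
from h import *
import pickle
a,b=pickle.load(open("v5.pkl","rb"))
org=np.array([.5633,.0166,0]);d=np.array([-.216,.976,0]);n=np.array([.976,.216,0])
lip=tri((a,329.3,235),(b,306.8,233.75));print("lip",lip.round(4),d@(lip-org),n@(lip-org))
top=tri((a,260+232/4,170+218/4),(b,255+204/4,150+244/4));print("railtop/cradle",top.round(4),d@(top-org),n@(top-org))
o=robot.get_obs();g=np.array(o["ee_pos"])-.0187*np.array(o["tcp_rot"])[:,0]
for z in (g[2],):
  for nm,u,v in(("end",296.5,209),("bound",310.5,211)):
    c,r=ray(a,u,v);X=c+r*(n@(g-c))/(n@r);print(nm,X.round(4),-d@(X-g),X[2]-g[2])
E
```

```text
lip [0.5504 0.0453 0.0296] 0.030770910467927976 -0.006441911561185365
railtop/cradle [0.5608 0.0134 0.0946] -0.0025562665199029846 -0.003102118027574809
end [ 0.5751 -0.0412  0.1667] 0.07742205005170381 -0.007101943153918822
bound [ 0.5671 -0.005   0.1661] 0.04038325467493056 -0.007734200320850315
```

```bash
python3 -m creep '[0.2,0.01,-0.005,0,-1,0.3,0.01,-0.005,0,-1,0.3,0.01,-0.005,0,-1]' 20
python3 -m creep '[0.05,0.002,0,0,-1,0.1,0.004,0,0,-1,0.15,0.006,0,0,-1,0.19,0.007,0,0,-1,0.22,0.008,0,0,-1]' 20
python3 - <<'E'
from h import *
o=robot.get_obs();g=np.array(o["ee_pos"])-.0187*np.array(o["tcp_rot"])[:,0]
org=np.array([.5633,.0166,0]);d=np.array([-.216,.976,0]);n=np.array([.976,.216,0]);print(d@(g-org),n@(g-org),g[2])
a=snap("scene");b=snap("side");
A=cv2.resize(a["img"][180:260,280:360],(400,400),interpolation=2);B=cv2.resize(b["img"][170:250,265:345],(400,400),interpolation=2)
cv2.imwrite("pics/c6.png",np.hstack([A,B]))
E
```

```text
t: 6.95
ee_pos: [0.5543, 0.0338, 0.0918]
tcp_rot: [[-0.043, 0.976, 0.211], [0.0, 0.211, -0.977], [-0.999, -0.042, -0.009]]
wrist_force: [0.6, 0.0, -1.2]
finger_gap: 0.009
t: 7.45
ee_pos: [0.5574, 0.0349, 0.0524]
tcp_rot: [[-0.036, 0.977, 0.211], [0.001, 0.211, -0.977], [-0.999, -0.035, -0.009]]
wrist_force: [-7.4, 1.6, 29.0]
finger_gap: 0.0096
0.01893514613831789 -0.001179763881243095 0.0710735842109492
```

View pics/c6.png

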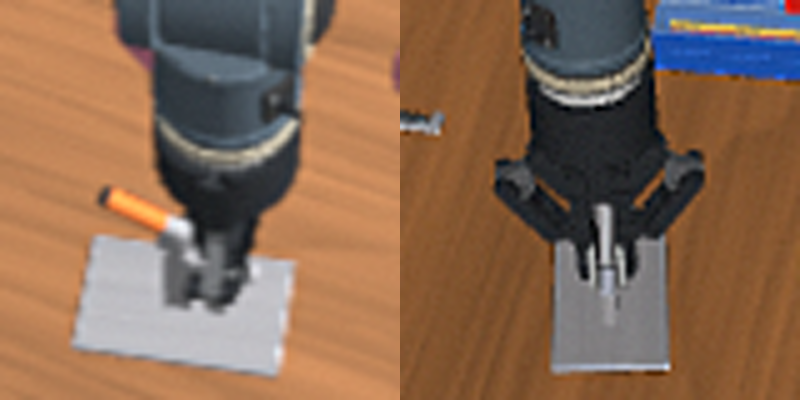

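The rod is only about 28° tilted, and its centre is nearly over the cradle's top. I'll shift towards the lip and lower further before letting go.

```bash
python3 -m creep '[-0.03,0,-0.03,0,-1,-0.02,0,-0.05,0,-1,0.01,0,-0.055,0,-1,0.03,0,-0.055,0,-1,0.04,0,-0.055,0,-1]' 20
python3 - <<'E'
from h import *
o=robot.get_obs();g=np.array(o["ee_pos"])-.0187*np.array(o["tcp_rot"])[:,0]
org=np.array([.5633,.0166,0]);d=np.array([-.216,.976,0]);n=np.array([.976,.216,0]);print(d@(g-org),n@(g-org),g[2])
a=snap("scene");b=snap("side")
hsv=cv2.cvtColor(a["img"],cv2.COLOR_BGR2HSV);m=cv2.inRange(hsv,(7,190,170),(16,255,255))[180:260,280:330]
n_,l,st,ce=cv2.connectedComponentsWithStats(m);i=1+st[1:,4].argmax();v,u=np.nonzero(l==i);
e,b2=(u.min(),v[u==u.min()].mean()),(u.max(),v[u==u.max()].mean());P=[]
for p in(e,b2):
    c,r=ray(a,p[0]+280,p[1]+180);X=c+r*(n@(g-c))/(n@r);P.append(X)
print(st[i],e,b2,P);q=P[0]-P[1];print("incl",np.degrees(np.arctan2(q[2],-d@q)),np.linalg.norm(q))
E
```

```text
t: 8.05
ee_pos: [0.5551, 0.0459, 0.044]
tcp_rot: [[-0.036, 0.977, 0.211], [0.002, 0.211, -0.977], [-0.999, -0.035, -0.009]]
wrist_force: [-3.8, 0.0, 17.3]
finger_gap: 0.0091
0.0301534041748313 -0.0010694996803460683 0.06273018019722065
[31 45  2  1  2] (np.int64(31), np.float64(45.0)) (np.int64(32), np.float64(45.0)) [array([ 0.56699604, -0.00505203,  0.09120042]), array([ 0.56639202, -0.00232274,  0.09197282])]
incl -15.452238934490559 0.0029000875186709885
```

```bash
python3 -m creep '[-0.02,0,0.02,0,-1,-0.035,0,0.035,0,-1,-0.035,0,0.035,0,-1]' 20
cat >> h.py <<'E'
org=np.array([.5633,.0166,0]);d=np.array([-.216,.976,0]);n=np.array([.976,.216,0])
def orange(s,x0,y0,x1,y1):
    I=s["img"].astype(int);m=((I[...,2]>170)&(I[...,0]<70)&(I[...,2]-I[...,1]>90)).astype(np.uint8)
    q=np.zeros_like(m);q[y0:y1,x0:x1]=m[y0:y1,x0:x1]
    k,l,st,ce=cv2.connectedComponentsWithStats(q)
    if k<2: return None
    i=1+st[1:,4].argmax();v,u=np.nonzero(l==i);P=np.c_[u,v].astype(float);c=P.mean(0)
    ax=np.linalg.svd(P-c,full_matrices=False)[2][0];t=(P-c)@ax
    return st[i,4],c+ax*t.min(),c+ax*t.max()
def onplane(s,p,X0,nn):
    c,r=ray(s,*p);return c+r*(nn@(X0-c))/(nn@r)
E
python3 - <<'E'
from h import *
o=robot.get_obs();g=np.array(o["ee_pos"])-.0187*np.array(o["tcp_rot"])[:,0]
print(d@(g-org),n@(g-org),g[2])
a=snap("scene")
r=orange(a,280,180,330,250);print(r)
P=[onplane(a,p,g,n) for p in r[1:]]
for X in P: print("xs",d@(X-org),"z",X[2])
E
```

```text
t: 8.45
ee_pos: [0.5565, 0.0392, 0.051]
tcp_rot: [[-0.037, 0.977, 0.211], [0.002, 0.211, -0.978], [-0.999, -0.035, -0.01]]
wrist_force: [-1.2, 2.2, 3.1]
finger_gap: 0.0092
0.023302231896621096 -0.0010799263833410685 0.06969561277224298
(np.int32(11), array([302.93373072, 221.15135805]), array([311.95559807, 225.10141334]))
xs -0.043919598115706115 z 0.10655074283043486
xs -0.019271183805728235 z 0.0913470618383998
```

```bash
python3 - <<'E'
from h import *
import pickle
a,b=pickle.load(open("v5.pkl","rb"));w0=pickle.load(open("w0.pkl","rb"))
o2=org-.002*n
for nm,s,x,y,k,pts in(("scene",a,260,170,4,[(277,260),(268,266),(225,222),(212,232),(240,207)]),("w0",w0,160,80,3,[(120,148),(130,135),(155,165),(135,160),(135,290),(150,315),(70,240),(175,270)])):
  for p in pts:
    X=onplane(s,(x+p[0]/k,y+p[1]/k),o2,n);print(nm,p,"xs %.4f z %.4f"%(d@(X-org),X[2]))
for xf in(.017,.022,.027,.031):
  f=o2+d*xf
  L={"foot":f+[0,0,.055],"under":f-d*.0042+[0,0,.0508],"top":f-d*.041+[0,0,.0878]}
  print(xf,{k:((proj(a,X)-[260,170])*4).round().tolist()+((proj(w0,X)-[160,80])*3).round().tolist() for k,X in L.items()})
# plate check corners in scene crop px
c0=org-.005*d
print([((proj(a,c0+i*.06*d+j*.0375*n+[0,0,.006])-[260,170])*4).round().tolist() for i,j in((-1,-1),(1,-1),(1,1),(-1,1))])
# box check: stand plate corners seen in scene crop: (153,230),(316,250),(302,338),(138,318)
for p in((153,230),(316,250),(302,338),(138,318)): print(onz(a,260+p[0]/4,170+p[1]/4,.006)[:2].round(4))
E
```

```text
scene (277, 260) xs 0.0293 z 0.0459
scene (268, 266) xs 0.0231 z 0.0350
scene (225, 222) xs -0.0075 z 0.0907
scene (212, 232) xs -0.0167 z 0.0739
scene (240, 207) xs 0.0029 z 0.1144
w0 (120, 148) xs 0.0330 z 0.0610
w0 (130, 135) xs 0.0360 z 0.0494
w0 (155, 165) xs 0.0242 z 0.0362
w0 (135, 160) xs 0.0280 z 0.0522
w0 (135, 290) xs -0.0087 z 0.0862
w0 (150, 315) xs -0.0182 z 0.0817
w0 (70, 240) xs 0.0135 z 0.1152
w0 (175, 270) xs -0.0110 z 0.0496
0.017 {'foot': [260.0, 252.0, 143.0, 194.0], 'under': [254.0, 254.0, 151.0, 204.0], 'top': [201.0, 221.0, 149.0, 338.0]}
0.022 {'foot': [267.0, 253.0, 138.0, 179.0], 'under': [261.0, 255.0, 147.0, 189.0], 'top': [209.0, 222.0, 144.0, 323.0]}
0.027 {'foot': [274.0, 253.0, 133.0, 164.0], 'under': [268.0, 255.0, 142.0, 175.0], 'top': [216.0, 223.0, 139.0, 308.0]}
0.031 {'foot': [280.0, 254.0, 129.0, 152.0], 'under': [274.0, 256.0, 138.0, 163.0], 'top': [221.0, 224.0, 135.0, 295.0]}
[[157.0, 226.0], [318.0, 248.0], [304.0, 340.0], [138.0, 316.0]]
[ 0.5449 -0.0561]
[0.5168 0.0617]
[0.5871 0.0767]
[ 0.6151 -0.0382]
```

```bash
python3 - <<'E'
from h import *
a=snap("scene");b=snap("side");w=snap("wrist")
A=cv2.resize(a["img"][195:255,285:345],(400,400),interpolation=2);B=cv2.resize(w["img"],(400,250))
cv2.imwrite("pics/c7.png",np.hstack([A,cv2.copyMakeBorder(B,0,150,0,0,0)]))
E
```

```text
(no output)
```

View pics/c7.png

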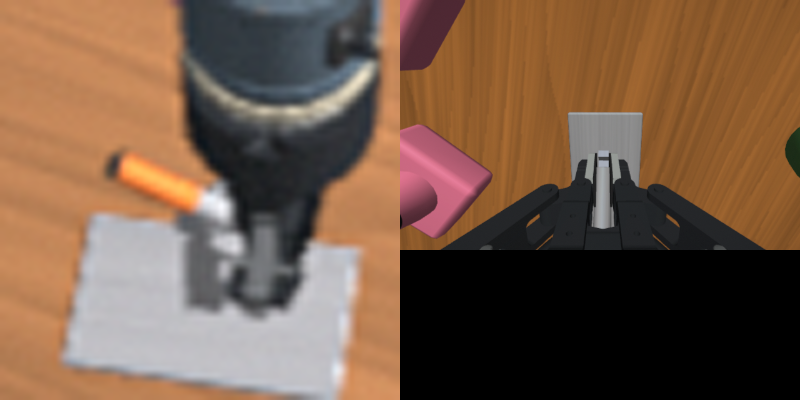

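```bash
python3 - <<'E'
from h import *
a=snap("scene")
o=robot.get_obs();g=np.array(o["ee_pos"])-.0187*np.array(o["tcp_rot"])[:,0]
k=400/60
for p in((118,167),(208,198)):
    X=onplane(a,(285+p[0]/k,195+p[1]/k),g,n);print("xs %.4f z %.4f"%(d@(X-org),X[2]))
for ang in (25,30,35,40,45):
    print(ang,[((proj(a,g+r*(-d*np.cos(np.radians(ang))+np.array([0,0,np.sin(np.radians(ang))])))-[285,195])*k).round().tolist() for r in(.0394,.0774)])
E
```

```text
xs -0.0444 z 0.1124
xs -0.0074 z 0.0968
25 [[196.0, 209.0], [113.0, 178.0]]
30 [[200.0, 206.0], [120.0, 172.0]]
35 [[204.0, 203.0], [128.0, 166.0]]
40 [[209.0, 200.0], [138.0, 161.0]]
45 [[215.0, 198.0], [149.0, 156.0]]
```

The rod lies at about 23°, pushed upward in the pads. Its foot is about 10 mm up-slope of the lip and its centre is on the foot side of the cradle top, so letting go gently should seat it.

```bash
python3 -m creep '[0.01,0,-0.01,0,-1,0.015,0,-0.012,0,-1,0.015,0,-0.012,0,-1,0.015,0,-0.012,0,-0.6,0.015,0,-0.012,0,-0.6]' 20
python3 -m creep '[0,0,0,0,-0.6,0,0,0,0,-0.5,0,0,0,0,-0.4,0,0,0,0,-0.4]'
python3 - <<'E'
from h import *
import pickle
a=snap("scene");b=snap("side");w=snap("wrist");pickle.dump((a,b,w),open("v8.pkl","wb"))
o=robot.get_obs();g=np.array(o["ee_pos"])
print(g)
r=orange(a,270,170,340,250);print(r)
o2=org-.002*n;o2=o2
for p in r[1:]:
    X=onplane(a,p,o2,n);print("xs %.4f z %.4f"%(d@(X-org),X[2]))
up=np.array([0,0,.7071])-.7071*d
f=o2+.031*d+[0,0,.055]
print("expect",[proj(a,f+up*r_).round(1).tolist() for r_ in(.052,.09)],[proj(b,f+up*r_).round(1).tolist() for r_ in(.0,.052,.09)],"side",orange(b,280,150,340,260))
E
```

```text
t: 9.2
ee_pos: [0.5559, 0.0406, 0.0477]
tcp_rot: [[-0.037, 0.977, 0.21], [0.001, 0.21, -0.978], [-0.999, -0.035, -0.009]]
wrist_force: [0.2, 1.0, 0.3]
finger_gap: 0.0169
t: 9.6
ee_pos: [0.5558, 0.0405, 0.0475]
tcp_rot: [[-0.037, 0.977, 0.21], [0.001, 0.21, -0.978], [-0.999, -0.036, -0.009]]
wrist_force: [0.0, 0.2, 0.3]
finger_gap: 0.0256
[0.55586164 0.04059762 0.047658  ]
(np.int32(9), array([307.95885086, 222.06872607]), array([314.87458574, 226.20946314]))
xs -0.0303 z 0.1036
xs -0.0114 z 0.0857
expect [[316.9, 225.4], [307.0, 219.2]] [[306.1, 227.4], [305.8, 210.8], [305.6, 198.6]] side None
```

It is seated: the inclination is now about 43° in the cradle. Lift, move back over the orange end and regrasp.

```bash
python3 -m creep '[-0.2,-0.008,0,0,-0.1,-0.46,-0.017,0,0,-0.1,-0.46,-0.017,0,0,-0.1,-0.46,-0.017,0.1,0,-0.1,-0.46,-0.017,0.2,0,-0.1]'
python3 -m creep '[0,0,0.03,0,-0.1,0,0,0.03,0,-0.1]'
python3 - <<'E'
from h import *
import pickle
o=robot.get_obs();R=np.array(o["tcp_rot"])
T=org-.002*n-.0213*d+[0,0,.0886];print(T,o["ee_pos"],go(T).round(3))
w=snap("wrist");pickle.dump(w,open("w9.pkl","wb"));a=snap("scene")
up=np.array([0,0,.7071])-.7071*d
f=org-.002*n+.031*d+[0,0,.055]
r=orange(w,200,50,440,330);print("wrist orange",r,"exp",[proj(w,f+up*q).round(1).tolist() for q in(.052,.09)])
r=orange(a,270,170,340,250);print("scene orange",r,"exp",[proj(a,f+up*q).round(1).tolist() for q in(.052,.09)])
E
```

```text
t: 10.25
ee_pos: [0.5645, 0.001, 0.1399]
tcp_rot: [[-0.035, 0.977, 0.212], [0.001, 0.212, -0.977], [-0.999, -0.034, -0.009]]
wrist_force: [-0.6, -0.1, -1.0]
finger_gap: 0.0384
t: 10.45
ee_pos: [0.5658, -0.0057, 0.1397]
tcp_rot: [[-0.035, 0.977, 0.21], [0.001, 0.21, -0.978], [-0.999, -0.034, -0.008]]
wrist_force: [-0.1, -0.1, 0.4]
finger_gap: 0.0385
[ 0.5659488 -0.0046208  0.0886   ] [ 0.56580347 -0.00570886  0.13965851] [ 0.255  0.011 -0.003]
wrist orange (np.int32(969), array([329.16670595, 197.00223005]), array([328.41610894, 253.11258361])) exp [[326.7, 201.6], [325.7, 260.3]]
scene orange (np.int32(3), array([312.9452998 , 225.10220825]), array([314.91602515, 226.15690845])) exp [[316.9, 225.4], [307.0, 219.2]]
```

```bash
python3 -m creep '[0.1,0.012,-0.012,0,-0.3,0.2,0.015,-0.012,0,-0.3,0.255,0.015,-0.012,0,-0.3,0.255,0.015,-0.012,0,-0.3]' 40
python3 -m creep '[0,0,0,0,-1,0,0,0,0,-1,0,0,0,0,-1,0,0,0,0,-1]' 40
python3 -m creep '[-0.15,0,0,0,-1,-0.4,0,0,0,-1,-0.6,0,0,0,-1,-0.7,0,0,0,-1]' 40
python3 - <<'E'
from h import *
o=robot.get_obs();R=np.array(o["tcp_rot"]);g=np.array(o["ee_pos"])-.0187*R[:,0]
a=snap("scene");b=snap("side");w=snap("wrist")
print(orange(a,260,130,360,250),proj(a,g));print(orange(b,260,120,350,250),proj(b,g));print(orange(w,250,50,400,400),proj(w,g))
for ang in (0,25,35,45,60): print(ang,[proj(a,g+r*(-d*np.cos(np.radians(ang))+np.array([0,0,np.sin(np.radians(ang))]))).round(1).tolist() for r in(-.072,.018)])
q=lambda s,k=90:s["img"][int(proj(s,g)[1])-k:int(proj(s,g)[1])+k,int(proj(s,g)[0])-k:int(proj(s,g)[0])+k]
cv2.imwrite("pics/x10.png",cv2.resize(q(a,45),(400,400)))
E
```

```text
t: 10.95
ee_pos: [0.5651, 0.0001, 0.0871]
tcp_rot: [[-0.039, 0.976, 0.214], [0.002, 0.215, -0.977], [-0.999, -0.037, -0.01]]
wrist_force: [0.8, -1.4, 0.1]
finger_gap: 0.0301
t: 11.35
ee_pos: [0.5664, -0.0008, 0.0886]
tcp_rot: [[-0.036, 0.976, 0.214], [0.001, 0.214, -0.977], [-0.999, -0.034, -0.009]]
wrist_force: [0.4, -3.2, 6.2]
finger_gap: 0.0109
t: 11.75
ee_pos: [0.5727, 0.0002, 0.2324]
tcp_rot: [[-0.03, 0.976, 0.215], [0.003, 0.215, -0.977], [-1.0, -0.029, -0.009]]
wrist_force: [0.5, -0.2, -0.1]
finger_gap: 0.0107
None [310.92548971 195.69506485]
(np.int32(36), array([301., 163.]), array([301., 174.])) [301.30937217 169.24252254]
(np.int32(1795), array([324.25046169, 239.9829565 ]), array([324.04581865, 321.02536705])) [322.73133579 283.92426184]
0 [[340.2, 199.5], [303.6, 194.7]]
25 [[337.1, 205.8], [304.2, 193.1]]
35 [[334.5, 207.7], [304.8, 192.6]]
45 [[331.2, 209.3], [305.6, 192.1]]
60 [[325.3, 210.8], [307.1, 191.7]]
```

```bash
cat >> h.py <<'E'
def grasp():
    o=robot.get_obs();R=np.array(o["tcp_rot"]);return np.array(o["ee_pos"])-.0187*R[:,0],R
def footcheck(w,L=.070):
    g,R=grasp();f=-R[:,2];dn=R[:,0]
    I=w["img"].astype(int);gray=((I.max(2)-I.min(2))<25)&(I.max(2)>70)
    col=gray[:,318:332].mean(1)>.6;rows=np.nonzero(col)[0]
    print("gray rows",rows.min() if len(rows) else None, [int(x) for x in rows[np.r_[True,np.diff(rows)>1]]])
    for ang in(30,45,60,75,90): 
        a=np.radians(ang);print(ang,proj(w,g+L*(f*np.cos(a)+dn*np.sin(a))).round(1),end=" ")
    print()
E
python3 - <<'E'
from h import *
import pickle
w=snap("wrist");footcheck(w)
# driver: chuck mouth estimate using initial views
a,b=pickle.load(open("v.pkl","rb"))
for s,(x0,y0,x1,y1) in((a,(395,220,445,285)),(b,(272,255,325,325))):
    I=s["img"][y0:y1,x0:x1].astype(int);gr=((I[...,1]>I[...,2]+40)&(I[...,1]>I[...,0]+25)).astype(np.uint8)
    v,u=np.nonzero(gr);print("green",u.min()+x0,u.max()+x0,v.min()+y0,v.max()+y0)
E
```

```text
gray rows 104 [104, 133, 322]
30 [321.4 137.1] 45 [321.6 153.9] 60 [321.8 174.4] 75 [322.  197.4] 90 [322.1 222.1] 
green 407 425 249 262
green 291 308 285 313
```

```bash
python3 -m creep '[0,0,-0.25,0,-1,0,0,-0.5,0,-1,0,0,-0.55,0,-1,0,0,-0.55,0,-1]' 40
python3 - <<'E'
from h import *
import pickle
o=robot.get_obs()
w=snap("wrist");a=snap("scene");b=snap("side");pickle.dump((w,a,b,o["ee_pos"],o["tcp_rot"]),open("v11.pkl","wb"))
X=np.array([.524,.287,.15]);print(proj(w,X),o["ee_pos"])
k=lambda s,x,y,m,z:cv2.resize(s["img"][y:y+m,x:x+m],(z,z),interpolation=2)
cv2.imwrite("pics/c11.png",np.hstack([cv2.copyMakeBorder(cv2.resize(w["img"],(560,350)),0,130,0,0,0),np.vstack([k(a,390,210,60,240),k(b,265,245,70,240)])]))
E
```

```text
t: 12.35
ee_pos: [0.545, 0.11, 0.2269]
tcp_rot: [[-0.041, 0.975, 0.22], [0.002, 0.22, -0.975], [-0.999, -0.039, -0.011]]
wrist_force: [0.4, -0.2, -0.1]
finger_gap: 0.0109
[361.48001983 -84.15542397] [0.54502579 0.11001649 0.22689499]
```

View pics/c11.png

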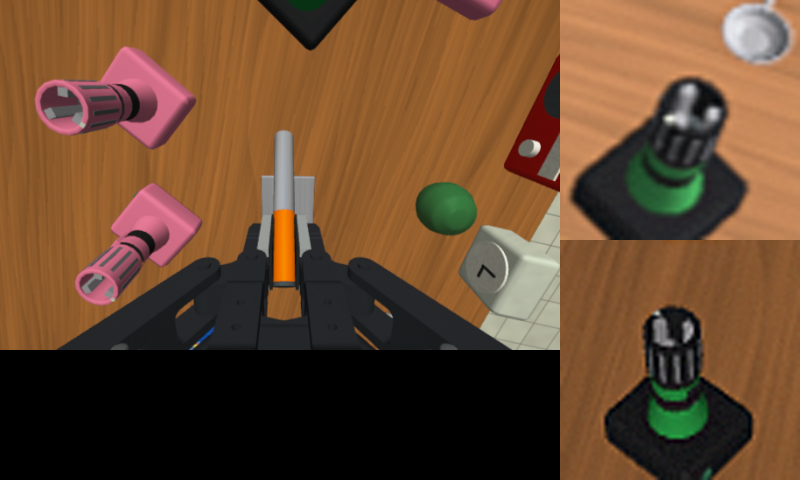

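The bit is held by its orange end (wrist view, 284,245) with the steel foot forward at (284,135). The black driver's base is ahead at (310,20) and its mouth is out of this view. I'll measure the sleeve axis from its silhouettes in both fixed views.

```bash
python3 - <<'E'
from h import *
import pickle
w,a,b,_,_=pickle.load(open("v11.pkl","rb"))
c0=np.array([.524,.287,.15])
def edges(s,X,side):
    # silhouette edge pixels at height z: cast along row across axis
    p0=proj(s,X);vd=X-(-s["R"].T@s["t"]);l=np.cross(vd,[0,0,1.]);l/=np.linalg.norm(l)
    p1=proj(s,X+l*.001);e=(p1-p0)/np.linalg.norm(p1-p0)
    I=cv2.cvtColor(s["img"],cv2.COLOR_BGR2HSV).astype(int)
    t=np.arange(-20,20.01,.25);px=p0+t[:,None]*e
    q=cv2.remap(s["img"],px[:,0].astype(np.float32)[None],px[:,1].astype(np.float32)[None],1)[0].astype(int)
    wood=(q[:,2]-q[:,0])>45
    i0=len(t)//2
    def run(st):
        i=i0;c=0
        while 0<i<len(t)-1:
            i+=st
            c=c+1 if wood[i] else 0
            if c>=6: return t[i-5*st]
    A,B=run(-1),run(1);return p0+e*(A+B)/2 if A is not None and B is not None else None,A,B
for it in range(3):
    P=[]
    for z in(.112,.120,.128,.136,.142):
        X=np.array([c0[0],c0[1],z]);ra=edges(a,X,0);rb=edges(b,X,1)
        if ra[0] is None or rb[0] is None: print("none",z,ra,rb);continue
        T=tri((a,*ra[0]),(b,*rb[0]));P.append(T[:2])
        if it==2: print(z,T.round(4),"w",ra[2]-ra[1],rb[2]-rb[1])
    c0[:2]=np.median(P,0)
print(c0)
# top: dark->wood along axis upwards, both views
for s in(a,b):
    for z in np.arange(.135,.185,.003):
        p=proj(s,[*c0[:2],z]);print(int(z*1000),s["img"][int(round(p[1])),int(round(p[0]))].tolist(),end=" ")
    print()
E
```

```text
0.112 [0.5216 0.2863 0.1117] w 18.0 17.0
0.12 [0.5217 0.2867 0.12  ] w 17.0 17.0
0.128 [0.5219 0.2868 0.1282] w 17.0 17.25
0.136 [0.5221 0.2869 0.1363] w 17.0 17.0
0.142 [0.522  0.2866 0.1422] w 17.25 17.5
[0.52187357 0.28671748 0.15      ]
135 [96, 93, 91] 138 [96, 93, 91] 141 [28, 26, 27] 144 [28, 26, 27] 147 [44, 40, 42] 150 [44, 40, 42] 153 [79, 76, 77] 156 [27, 25, 26] 159 [47, 48, 48] 162 [47, 48, 48] 165 [73, 69, 70] 168 [26, 24, 20] 171 [26, 24, 20] 174 [22, 17, 20] 177 [22, 17, 20] 180 [59, 80, 110] 183 [59, 80, 110] 
135 [119, 117, 119] 138 [38, 36, 35] 141 [15, 11, 12] 144 [15, 11, 12] 147 [12, 11, 15] 150 [18, 20, 16] 153 [18, 20, 16] 156 [21, 20, 21] 159 [22, 22, 21] 162 [26, 27, 24] 165 [26, 27, 24] 168 [23, 20, 20] 171 [20, 15, 13] 174 [20, 15, 13] 177 [27, 40, 63] 180 [44, 84, 130] 183 [49, 82, 132]
```

```bash
python3 -m creep '[0.15,0.095,-0.2,0,-1,0.295,0.095,-0.43,0,-1,0.295,0.095,-0.43,0,-1,0.295,0.095,-0.43,0,-1]' 40
cat >> h.py <<'E'
ch=np.array([.5219,.2867,.15])
def rel(L=.072):
    g,R=grasp();f=-R[:,2]*[1,1,0];y=R[:,1]*[1,1,0];f/=np.linalg.norm(f);y/=np.linalg.norm(y)
    v=g-ch;print("g rel chuck: f %.4f y %.4f z %.4f"%(v@f,v@y,g[2]),"tilt along f/y",(R[:,0]@f).round(3),(R[:,0]@y).round(3),"F",robot.get_obs()["wrist_force"].round(1),"gap",round(robot.get_obs()["finger_gap"],4))
E
python3 - <<'E'
from h import *
rel()
w=snap("wrist");footcheck(w,.072)
print(orange(w,250,50,400,400))
E
```

```text
t: 12.9
ee_pos: [0.5441, 0.1927, 0.1671]
tcp_rot: [[-0.042, 0.976, 0.213], [-0.001, 0.213, -0.977], [-0.999, -0.041, -0.008]]
wrist_force: [-0.3, -1.2, -1.7]
finger_gap: 0.0108
g rel chuck: f -0.0968 y 0.0025 z 0.1858 tilt along f/y 0.008 -0.041 F [-0.3 -1.2 -1.7] gap 0.0108
gray rows 17 [17, 52, 150, 322, 328]
30 [325.5 137.5] 45 [325.4 154.9] 60 [325.3 176. ] 75 [325.2 199.6] 90 [325.2 225. ] 
(np.int32(1835), array([324.4246161, 239.981583 ]), array([324.19760371, 321.03136338]))
```

```bash
python3 -m creep '[0,0,-0.05,0,-1,0,0,-0.1,0,-1,0,0,-0.15,0,-1,0,0,-0.2,0,-1,0,0,-0.23,0,-1]' 20
python3 - <<'E'
from h import *
rel();w=snap("wrist");footcheck(w,.072);print(orange(w,250,50,400,400))
E
```

```text
t: 13.45
ee_pos: [0.5379, 0.2315, 0.1696]
tcp_rot: [[-0.036, 0.978, 0.207], [-0.008, 0.207, -0.978], [-0.999, -0.037, 0.001]]
wrist_force: [1.2, -9.2, 4.2]
finger_gap: 0.0107
g rel chuck: f -0.0574 y 0.0049 z 0.1883 tilt along f/y -0.001 -0.037 F [ 1.2 -9.2  4.2] gap 0.0107
gray rows 106 [106, 179, 328, 339]
30 [323.3 129.5] 45 [323.5 147.6] 60 [323.7 169.3] 75 [323.8 193.3] 90 [323.9 218.9] 
(np.int32(1750), array([324.33000287, 248.99863101]), array([324.41030303, 327.01192943]))
```

```bash
python3 -m creep '[0,-0.01,-0.05,0,-1,0,-0.015,-0.1,0,-1,0,-0.015,-0.14,0,-1,0,-0.015,-0.17,0,-1,0,-0.015,-0.18,0,-1]' 20
python3 - <<'E'
from h import *
rel();w=snap("wrist");footcheck(w,.072);print(orange(w,250,50,400,400))
E
```

```text
t: 14.0
ee_pos: [0.5284, 0.2673, 0.1706]
tcp_rot: [[-0.033, 0.977, 0.208], [-0.007, 0.208, -0.978], [-0.999, -0.034, 0.0]]
wrist_force: [2.6, -5.9, 2.0]
finger_gap: 0.0109
g rel chuck: f -0.0203 y 0.0029 z 0.1893 tilt along f/y -0.0 -0.034 F [ 2.6 -5.9  2. ] gap 0.0109
gray rows 177 [177, 242, 332, 355]
30 [323.2 133.6] 45 [323.3 151.3] 60 [323.5 172.6] 75 [323.6 196.4] 90 [323.6 221.8] 
(np.int32(1252), array([324.35944343, 273.97027442]), array([323.87010226, 333.90095794]))
```

```bash
python3 -m creep '[0,0,0.04,0,-1,-0.1,0,0.06,0,-1,-0.25,0,0.06,0,-1,-0.33,0,0.06,0,-1,-0.33,0,0.06,0,-1]' 60
cat >> h.py <<'E'
def shank(s,dz,nonwood=None):
    # mid of steel shank silhouette at height g.z-dz
    g,R=grasp();X=g-[0,0,dz];p0=proj(s,X);vd=X-(-s["R"].T@s["t"]);l=np.cross(vd,[0,0,1.]);l/=np.linalg.norm(l)
    p1=proj(s,X+l*.001);e=(p1-p0)/np.linalg.norm(p1-p0);sc=np.linalg.norm(p1-p0)
    t=np.arange(-16,16.01,.25);px=(p0+t[:,None]*e).astype(np.float32)
    q=cv2.remap(s["img"],px[:,:1].T.copy(),px[:,1:].T.copy(),1)[0].astype(int)
    st=((q.max(1)-q.min(1))<40)&(q.max(1)>75)
    best=None;i=0
    while i<len(t):
        if st[i]:
            j=i
            while j<len(t) and st[j]: j+=1
            if best is None or j-i>best[1]-best[0]: best=(i,j)
            i=j
        i+=1
    if best is None: return None
    m=(t[best[0]]+t[best[1]-1])/2; return p0+e*m,(t[best[1]-1]-t[best[0]])/sc
def axis():
    a=snap("scene");b=snap("side");g,R=grasp()
    for dz in(.030,.036,.042,.048,.054,.060,.066,.070,.074,.078):
        A=shank(a,dz);B=shank(b,dz)
        if A is None or B is None: print(dz,A,B);continue
        T=tri((a,*A[0]),(b,*B[0]));print(dz,T.round(4),"rel ch",(T-ch)[:2].round(4),"w",round(A[1],1),round(B[1],1))
E
python3 - <<'E'
from h import *
rel();g,R=grasp();print(g);axis()
E
```

```text
t: 14.55
ee_pos: [0.5338, 0.2575, 0.239]
tcp_rot: [[-0.029, 0.977, 0.209], [-0.004, 0.209, -0.978], [-1.0, -0.029, -0.003]]
wrist_force: [0.8, -0.1, -1.1]
finger_gap: 0.0095
g rel chuck: f -0.0310 y 0.0061 z 0.2577 tilt along f/y 0.003 -0.029 F [ 0.8 -0.1 -1.1] gap 0.0095
[0.53432274 0.25760442 0.25768431]
0.03 [0.5225 0.2665 0.227 ] rel ch [ 0.0006 -0.0202] w 9.4 44.9
0.036 [0.5207 0.2457 0.2065] rel ch [-0.0012 -0.041 ] w 8.3 45.0
0.042 [0.5313 0.2514 0.2086] rel ch [ 0.0094 -0.0353] w 10.7 10.3
0.048 [0.5316 0.2519 0.203 ] rel ch [ 0.0097 -0.0348] w 10.7 11.0
0.054 [0.5312 0.252  0.1969] rel ch [ 0.0093 -0.0347] w 10.2 11.0
0.06 [0.5316 0.2528 0.1916] rel ch [ 0.0097 -0.0339] w 10.8 9.8
0.066 [0.5313 0.2531 0.1856] rel ch [ 0.0094 -0.0336] w 9.7 0.7
0.07 (array([421.6004474 , 232.12647123]), np.float64(10.92924659117463)) None
0.074 (array([421.31847229, 232.90008861]), np.float64(10.962361981009945)) None
0.078 (array([421.15569171, 233.71169959]), np.float64(10.384615930144035)) None
```

The shank measures nearly vertical (about 5° foot-forward). Its foot is 35 mm short of the chuck axis, so move over the mouth and measure again.

```bash
python3 -m creep '[0,-0.012,-0.1,0,-1,0,-0.012,-0.175,0,-1,0,-0.012,-0.18,0,-1,0,-0.012,-0.18,0,-1]' 60
python3 - <<'E'
from h import *
rel();g,R=grasp();print(g);axis()
E
```

```text
t: 15.05
ee_pos: [0.5219, 0.2913, 0.2351]
tcp_rot: [[-0.036, 0.977, 0.21], [-0.008, 0.21, -0.978], [-0.999, -0.036, 0.0]]
wrist_force: [-0.4, -0.7, -0.8]
finger_gap: 0.0096
g rel chuck: f 0.0045 y 0.0016 z 0.2538 tilt along f/y -0.0 -0.036 F [-0.4 -0.7 -0.8] gap 0.0096
[0.52256159 0.29140759 0.25377846]
0.03 [0.5208 0.2833 0.2188] rel ch [-0.0011 -0.0034] w 8.8 11.9
0.036 [0.5211 0.2842 0.2135] rel ch [-0.0008 -0.0025] w 10.0 11.3
0.042 [0.5208 0.2849 0.2078] rel ch [-0.0011 -0.0018] w 11.2 10.1
0.048 [0.521  0.2852 0.202 ] rel ch [-0.0009 -0.0015] w 10.7 10.8
0.054 [0.5207 0.2856 0.1961] rel ch [-0.0012 -0.0011] w 10.1 10.8
0.06 [0.5209 0.2861 0.1905] rel ch [-0.001  -0.0006] w 10.2 10.2
0.066 [0.5207 0.2863 0.1845] rel ch [-0.0012 -0.0004] w 8.4 5.8
0.07 (array([425.48088992, 229.57163853]), np.float64(9.63477582353675)) None
0.074 (array([426.54296754, 230.91237213]), np.float64(7.248028343544228)) None
0.078 [0.5263 0.2814 0.172 ] rel ch [ 0.0044 -0.0053] w 0.6 1.9
```

```bash
python3 -m creep '[0.06,0.006,0,0,-1,0.12,0.009,0,0,-1,0.17,0.011,0,0,-1,0.21,0.013,-0.005,0,-1,0.24,0.014,-0.005,0,-1]' 60
python3 - <<'E'
from h import *
rel()
E
```

```text
t: 15.65
ee_pos: [0.5231, 0.2912, 0.1861]
tcp_rot: [[-0.036, 0.977, 0.208], [-0.009, 0.208, -0.978], [-0.999, -0.037, 0.001]]
wrist_force: [-0.4, -1.2, -1.1]
finger_gap: 0.0094
g rel chuck: f 0.0042 y 0.0028 z 0.2048 tilt along f/y -0.001 -0.037 F [-0.4 -1.2 -1.1] gap 0.0094
```

```bash
python3 -m creep '[0.05,0.002,-0.003,0,-1,0.08,0.003,-0.006,0,-1,0.11,0.004,-0.008,0,-1,0.14,0.005,-0.01,0,-1,0.15,0.006,-0.01,0,-1]' 60
python3 - <<'E'
from h import *
rel();a=snap("scene");b=snap("side")
for s in(a,b): print(orange(s,380,180,470,280) if s is a else orange(s,260,210,340,300))
E
```

```text
t: 16.15
ee_pos: [0.5225, 0.2931, 0.1554]
tcp_rot: [[-0.037, 0.977, 0.208], [-0.009, 0.208, -0.978], [-0.999, -0.038, 0.001]]
wrist_force: [0.5, -0.1, -0.3]
finger_gap: 0.0098
g rel chuck: f 0.0062 y 0.0026 z 0.1741 tilt along f/y -0.001 -0.038 F [ 0.5 -0.1 -0.3] gap 0.0098
None
(np.int32(22), array([294.73687824, 257.90243941]), array([295.95960649, 267.13774515]))
```

```bash
python3 -m creep '[0.015,0,0,0,-1,0.015,0,0,0,-0.5,0.0,0,0,0,0.2,0,0,0.03,0,0.7,0,-0.01,0.03,0,0.7]' 60
python3 -m creep '[0,0,0,0,0.7,0,0,0,0,0.7]'
cat >> h.py <<'E'
def bitstat():
    a=snap("scene");b=snap("side")
    ra=orange(a,380,180,470,280);rb=orange(b,260,210,340,300);print(ra,rb)
    if ra and rb: print("low",tri((a,*ra[2]),(b,*rb[2])).round(4),"top",tri((a,*ra[1]),(b,*rb[1])).round(4))
    for nm,s in(("scene",a),("side",b)): print(nm,"exp mouth",proj(s,ch).round(1),"exp top",proj(s,ch+[0,0,.04]).round(1))
E
python3 - <<'E'
from h import *
rel();bitstat();print(robot.get_obs()["qpos"].round(2))
w=snap("wrist");print("wrist",orange(w,200,100,450,400),proj(w,ch+[0,0,.04]),proj(w,ch))
E
```

```text
t: 16.75
ee_pos: [0.5227, 0.2857, 0.1563]
tcp_rot: [[-0.035, 0.978, 0.207], [-0.009, 0.206, -0.978], [-0.999, -0.037, 0.002]]
wrist_force: [0.7, -1.1, 0.7]
finger_gap: 0.0641
t: 16.95
ee_pos: [0.5229, 0.2854, 0.1565]
tcp_rot: [[-0.035, 0.978, 0.206], [-0.009, 0.206, -0.978], [-0.999, -0.036, 0.002]]
wrist_force: [-0.3, -0.5, -0.3]
finger_gap: 0.0725
g rel chuck: f -0.0014 y 0.0014 z 0.1751 tilt along f/y -0.002 -0.036 F [-0.3 -0.5 -0.3] gap 0.0725
None (np.int32(29), array([296.71616828, 264.7187826 ]), array([297.91166617, 272.01447469]))
scene exp mouth [423.2 235.8] exp top [426.3 228.2]
side exp mouth [297.  270.3] exp top [296.4 260.6]
[-0.44  0.44 -0.17  1.77  0.07  0.97 -0.43]
wrist (np.int32(881), array([323.93670285, 240.74464338]), array([318.28671886, 286.39686054])) [318.71254745 302.26283012] [322.80834452 254.39302034]
```

```bash
python3 - <<'E'
from h import *
w=snap("wrist");b=snap("side")
for nm,I,rows,cols in(("w",w["img"],range(226,330,5),range(296,350,6)),("b",b["img"],range(254,284,2),range(285,312,3))):
    print(nm,list(cols))
    for r in rows: print(r," ".join("%02x%02x%02x"%tuple(int(x) for x in I[r,c][::-1]) for c in cols))
E
```

```text
w [296, 302, 308, 314, 320, 326, 332, 338, 344]
226 1e1f1f 1c1c1d 949495 35393a 949494 959695 969594 3d4040 222425
231 19191a 959595 919091 515353 999999 979797 969696 505455 696b6b
236 111111 969595 777777 585959 9c9c9b 939292 757575 7b7a7b 828382
241 646363 959495 5a5a5a 787778 9d9b9c 929292 737373 7b7b7b 838382
246 969596 969596 595a59 986e5a e66d00 e56c00 95684f 7d7c7c 848383
251 989798 969696 5a5a59 c45b00 e66e00 e46b00 ba5600 7c7c7c 858384
256 898988 979696 929292 cc5e00 e76e00 e46a00 b95500 7c7c7c 8e8d8d
261 131516 939393 4b4b4b d36100 e86e00 e36b00 b75300 969695 969696
266 1c1c1e 181819 1b1b1b d86300 e86f00 e36b00 b65500 979697 959595
271 1a1b1c 1f1f1f 251c1a db6500 e86f00 e26900 b55300 1b1b1d 191919
276 a16632 1b1c1b 552e19 de6700 e86f00 e16900 b45300 1f1e20 c3c7b3
281 9f6530 9c632f 8b4200 e06800 e86e00 e06800 b35200 1a1b1b 654224
286 9b642f 9b6230 ab4f00 b65c23 43494a c96201 b15200 a06632 9f6532
291 9b6330 9b6330 6c452d 414546 3f4445 3f4444 774522 9c6430 9b6230
296 9e6530 9b6330 404546 404546 414546 3f4444 3e4544 99622f 9b6430
301 a06732 96602f 414646 404546 404545 3f4444 4
[... 707 characters left out ...]
43 8a5b36 82532c 825330 8a582b
264 7f512d 895831 8f5d33 835736 ef720e 563d27 8a5932 855632 85532b
266 83552f 8e5c34 925a29 283944 e8700c 030d18 1b1814 885731 87552f
268 875631 8f5c32 000109 818e97 ea7315 050e16 17191c 935e36 80522b
270 845530 966132 000000 737681 ed6e08 19242d 999699 955f34 7e502a
272 855931 986037 000000 7b7a7d a59181 010409 797679 8d6547 80522b
274 8a5933 985e34 0d0d0f 7f7d80 8b898a 080909 0b0a0a 6a4326 82522e
276 8a5b33 986033 282629 0e0d0e 222525 141511 1d1a19 5c4634 885835
278 86572f 935e35 474a4c 474748 131416 141516 585457 3d2311 82542b
280 86562e 8a5931 57595c 716e71 101312 12100f 525052 533a2a 855834
282 895830 8b5a32 505358 59595a 0f100f 121314 686769 6e4727 825531
```

The wrist and side pixels put the bit's dark top face at the height expected for 40 mm out, so it is fully seated. Next, turn back first for travel, then lower over the sleeve.

```bash
python3 -m creep '[0,0,0,-1,0.7,0,0,0,-1,0.7,0,0,0,-1,0.7,0,0,0,-1,0.7,0,0,0,-1,0.7]'
python3 -m creep '[0,0,0,-0.4,0.7,0,0,0,-0.4,0.7,0,0,0,-0.4,0.7]'
python3 - <<'E'
from h import *
rel();print(robot.get_obs()["qpos"].round(2),go([ch[0],ch[1],.125]).round(3))
E
```

```text
t: 17.7
ee_pos: [0.5227, 0.2859, 0.1562]
tcp_rot: [[-0.036, 0.569, 0.821], [-0.009, 0.822, -0.57], [-0.999, -0.028, -0.024]]
wrist_force: [-0.1, -0.1, 0.2]
finger_gap: 0.0726
t: 18.0
ee_pos: [0.5227, 0.2858, 0.1561]
tcp_rot: [[-0.036, 0.287, 0.957], [-0.009, 0.958, -0.288], [-0.999, -0.019, -0.032]]
wrist_force: [-0.7, 0.6, 0.4]
finger_gap: 0.0728
g rel chuck: f -0.0016 y -0.0003 z 0.1748 tilt along f/y 0.032 -0.019 F [-0.7  0.6  0.4] gap 0.0728
[-0.26  0.47 -0.41  1.76  0.2   0.99  0.53] [ 0.156  0.006 -0.   ]
```

```bash
python3 -m creep '[0.07,0.004,0,0,0.7,0.12,0.006,0,0,0.7,0.15,0.006,0,0,0.7,0.153,0.006,0,0,0.7]'
python3 -m creep '[0,0,0,0,-1,0,0,0,0,-1,0,0,0,0,-1,0,0,0,0,-1]' 70
python3 - <<'E'
from h import *
rel();print(robot.get_obs()["moment"].round(2))
E
```

```text
t: 18.4
ee_pos: [0.521, 0.2863, 0.1239]
tcp_rot: [[-0.038, 0.287, 0.957], [-0.01, 0.958, -0.288], [-0.999, -0.021, -0.034]]
wrist_force: [-0.2, -0.4, -0.5]
finger_gap: 0.073
t: 18.8
ee_pos: [0.5215, 0.2879, 0.1247]
tcp_rot: [[-0.036, 0.287, 0.957], [-0.007, 0.958, -0.288], [-0.999, -0.017, -0.033]]
wrist_force: [0.3, 2.7, 1.2]
finger_gap: 0.0413
g rel chuck: f 0.0001 y 0.0014 z 0.1434 tilt along f/y 0.033 -0.017 F [0.3 2.7 1.2] gap 0.0413
[ 0.94 -0.09 -0.18]
```

Gripping the sleeve. Now turn clockwise (positive about the tool's downward x).

```bash
python3 -m creep '[0,0,0,0.15,-1,0,0,0,0.3,-1,0,0,0,0.45,-1,0,0,0,0.6,-1,0,0,0,0.7,-1]' 70
python3 - <<'E'
from h import *
rel();print(robot.get_obs()["moment"].round(2),robot.get_obs()["qpos"].round(2))
E
python3 -m creep '[0,0,0,0.15,-1,0,0,0,0.3,-1,0,0,0,0.45,-1,0,0,0,0.6,-1,0,0,0,0.7,-1]' 70
python3 - <<'E'
from h import *
rel();print(robot.get_obs()["moment"].round(2),robot.get_obs()["qpos"].round(2))
E
```

```text
t: 19.3
ee_pos: [0.5217, 0.2882, 0.1248]
tcp_rot: [[-0.035, 0.747, 0.664], [-0.006, 0.664, -0.748], [-0.999, -0.031, -0.019]]
wrist_force: [-0.9, 0.0, -0.9]
finger_gap: 0.0413
g rel chuck: f 0.0009 y 0.0014 z 0.1435 tilt along f/y 0.019 -0.031 F [-0.9  0.  -0.9] gap 0.0413
[ 1.15 -0.5   0.25] [-0.36  0.48 -0.27  1.8   0.14  0.92  0.03]
t: 19.8
ee_pos: [0.5219, 0.2882, 0.1248]
tcp_rot: [[-0.034, 0.984, 0.173], [-0.006, 0.173, -0.985], [-0.999, -0.034, 0.0]]
wrist_force: [-1.8, -0.5, -1.7]
finger_gap: 0.0418
g rel chuck: f 0.0015 y 0.0009 z 0.1435 tilt along f/y -0.0 -0.034 F [-1.8 -0.5 -1.7] gap 0.0418
[ 0.82 -0.93  0.28] [-0.46  0.47 -0.14  1.8   0.07  0.9  -0.46]
```

```bash
python3 -m creep '[0,0,0,0.15,-1,0,0,0,0.3,-1,0,0,0,0.45,-1,0,0,0,0.5,-1]' 70
python3 - <<'E'
from h import *
rel();print(robot.get_obs()["moment"].round(2),robot.get_obs()["qpos"].round(2))
E
python3 -m creep '[0,0,0,0.1,-1,0,0,0,0.2,-1,0,0,0,0.3,-1,0,0,0,0.3,-1]' 80
python3 - <<'E'
from h import *
rel();print(robot.get_obs()["moment"].round(2),robot.get_obs()["qpos"].round(2))
E
```

```text
t: 20.2
ee_pos: [0.5217, 0.288, 0.1247]
tcp_rot: [[-0.033, 0.975, -0.218], [-0.007, -0.218, -0.976], [-0.999, -0.031, 0.014]]
wrist_force: [-0.9, 0.0, -1.8]
finger_gap: 0.0417
g rel chuck: f 0.0014 y 0.0001 z 0.1434 tilt along f/y -0.014 -0.031 F [-0.9  0.  -1.8] gap 0.0417
[ 0.28 -0.64  0.24] [-0.53  0.47 -0.05  1.81  0.01  0.9  -0.8 ]
t: 20.6
ee_pos: [0.5216, 0.288, 0.1248]
tcp_rot: [[-0.033, 0.898, -0.44], [-0.007, -0.44, -0.898], [-0.999, -0.026, 0.021]]
wrist_force: [-1.7, 0.9, -0.3]
finger_gap: 0.0412
g rel chuck: f 0.0014 y -0.0003 z 0.1435 tilt along f/y -0.021 -0.026 F [-1.7  0.9 -0.3] gap 0.0412
[ 0.48 -0.54 -0.19] [-0.57  0.47  0.01  1.81 -0.02  0.9  -1.01]
```

```bash
for i in 1; do python3 -m creep '[0,0,0,0.1,-1,0,0,0,0.2,-1,0,0,0,0.3,-1]' 90 | grep tcp_rot; done
python3 -c "
from h import *
rel();print(robot.get_obs()['moment'].round(2))"
python3 -m creep '[0,0,0,0.1,-1,0,0,0,0.2,-1,0,0,0,0.3,-1]' 90 | grep tcp_rot
python3 -c "
from h import *
rel();print(robot.get_obs()['moment'].round(2),robot.get_obs()['qpos'].round(2))"
```

```text
tcp_rot: [[-0.032, 0.77, -0.637], [-0.007, -0.637, -0.771], [-0.999, -0.021, 0.026]]
g rel chuck: f 0.0013 y -0.0007 z 0.1436 tilt along f/y -0.026 -0.021 F [-1.7  0.2  0.1] gap 0.0408
[ 0.73 -0.41  0.37]
tcp_rot: [[-0.03, 0.605, -0.796], [-0.008, -0.796, -0.605], [-1.0, -0.012, 0.029]]
g rel chuck: f 0.0015 y -0.0010 z 0.1436 tilt along f/y -0.029 -0.012 F [ 4.5  3.5 -6.6] gap 0.0414
[ 0.67 -0.95  1.09] [-0.66  0.47  0.12  1.82 -0.08  0.89 -1.42]
```

```bash
python3 -m creep '[0,0,0,0.06,-1,0,0,0,0.1,-1,0,0,0,0.1,-1]' 90 | grep tcp_rot
python3 -c "
from h import *
rel();print(robot.get_obs()['moment'].round(2),robot.get_obs()['qpos'].round(2))
w=snap('wrist');b=snap('side')
for r in range(256,280,2): print(r,' '.join('%02x%02x%02x'%tuple(int(x) for x in b['img'][r,c][::-1]) for c in range(288,309,2)))"
```

```text
tcp_rot: [[-0.027, 0.545, -0.838], [-0.007, -0.838, -0.545], [-1.0, -0.008, 0.027]]
g rel chuck: f 0.0029 y -0.0011 z 0.1436 tilt along f/y -0.027 -0.008 F [ 4.3  2.5 -4.6] gap 0.0412
[ 0.7  -1.24  1.36] [-0.67  0.47  0.14  1.82 -0.09  0.89 -1.49]
256 171d1c 1e2424 28282b 25292b 252829 27292c 23262a 1b1e1e 383330 895832 82532f
258 061113 30323a 2e3133 242827 2a2b2e 252529 3c3e40 212427 5b4331 8b5931 835730
260 342820 29292f 29292d 131415 282b31 666769 717372 24242b 55412f 84542f 875630
262 915a2d 3d3e44 2c2d30 0c0e13 282a2d 59595a 57595a 1d1f22 172231 865631 875530
264 905a2f 16191e 2e3033 121518 18181a 232726 545457 393a3b 1b262d 88572c 845331
266 935e30 272d30 2b2c32 141517 1a1c1f 18171b 555759 595959 1c2327 905b31 885830
268 915c34 171d23 212126 272b2d 2a2a2e 2b2b31 3d3e40 4e4e51 343437 1e242a 8a562e
270 956134 0d1018 0c0c0d 262a2c 212125 1c1d1e 1d1d20 606364 787a7a 292e33 594334
272 965d34 0a1415 000000 565355 282b2d 36383d 27292e 5b5c5d 4c4b4c 161a1d 724a2a
274 996237 0d0e15 080b09 979397 2b2f31 171216 1c1e21 464749 2e3032 181f23 935c2e
276 985f34 10181b 121213 0b0c0b 36363a 0e1014 1b1d1f 1f2123 212222 0f181c 8f5c30
278 925d33 0b1317 100f13 545455 959796 0a1010 232727 2c2e34 26272c 2e3037 8c5a30
```

The moment has risen to about 1.4 N m, against 0.2 drag and 0.35 firm grip, so the sleeve is at its stop. Release and lift straight up.

```bash
python3 -m creep '[0,0,0,0,0.2,0,0,0,0,0.7,0,0,0,0,0.7,0,0,0,0,0.7]' | grep -E "force|gap"
python3 -m creep '[-0.15,0,0,0,0.7,-0.35,0,0,0,0.7,-0.6,0,0,0,0.7,-0.7,0,0,0,0.7,-0.7,0,0,0,0.7]'
python3 - <<'E'
from h import *
rel();a=snap("scene");b=snap("side");w=snap("wrist")
for nm,s in(("scene",a),("side",b)): print(nm,"mouth",proj(s,ch).round(1),"top",proj(s,ch+[0,0,.04]).round(1))
for nm,I,rows,cols in(("a",a["img"],range(222,246,2),range(414,436,2)),("b",b["img"],range(256,278,2),range(288,307,2))):
    print(nm,list(cols))
    for r in rows: print(r," ".join("%02x%02x%02x"%tuple(int(x) for x in I[r,c][::-1]) for c in cols))
print("wrist orange",orange(w,100,0,540,400),"exp",proj(w,ch).round(),proj(w,ch+[0,0,.04]).round())
E
```

```text
wrist_force: [0.2, -0.3, -0.1]
finger_gap: 0.0725
t: 22.5
ee_pos: [0.5288, 0.2903, 0.2694]
tcp_rot: [[-0.021, 0.544, -0.839], [-0.003, -0.839, -0.544], [-1.0, -0.009, 0.019]]
wrist_force: [-0.4, -0.4, -0.3]
finger_gap: 0.0728
g rel chuck: f 0.0081 y 0.0009 z 0.2881 tilt along f/y -0.019 -0.009 F [-0.4 -0.4 -0.3] gap 0.0728
scene mouth [423.2 235.8] top [426.3 228.2]
side mouth [297.  270.3] top [296.4 260.6]
a [414, 416, 418, 420, 422, 424, 426, 428, 430, 432, 434]
222 c98a5d ce8e5f d29161 cf8f5f c9895c cb8c5f c3875a b97f55 bb8054 b49282 d1d2db
224 c08458 bf8156 c2855a c7885b cc8c5b d29160 cf8f5f c98a5c c78a5a c08153 a57d69
226 cb8c5e cd8c5e ca8b5c c4875a c58759 c38456 b4825c d1905e cf8e5f cd8e5f c88859
228 cb8b5c ce8f60 d08f5f d18d5c e0a97f a1745a 4d5861 7d6a5c c48657 c8875b ce8e5e
230 c18459 c5885b 7a553b 322a27 797f7b 5c3a2a 4b5257 8e705c cd8b5c c98a5c c88c5e
232 d19060 76543b 1b1f24 56585d 755d55 85461e b35f2d 905030 bd845a d08e5d cf8d5e
234 a97b5b 232427 1f1e21 575759 855841 894820 c46830 291815 43332c d1905e cf8f5f
236 6f4c34 202325 222325 65656a 7a452a a15121 b99083 32353a 171
[... 638 characters left out ...]
c33 874f26 493d42 65402c 88572e 7e522c 82542d 80532e
264 865631 8c5b32 996238 553c27 ec6c07 d15f05 563920 82532a 82542f 7e5228
266 8b5a33 8f5a34 4d3424 00071a e3690b da6812 09121a 060915 83542e 855330
268 8d5b32 241c16 030409 4b5864 e36608 d9640d 161d28 090b0f 313638 885330
270 936035 0a0c11 030306 838b94 e26401 da6003 7f858f 535253 343436 8f5830
272 956037 0e1319 000204 838385 6e7c87 8994a2 7e7f82 7e7d7e 121014 8a6245
274 955e32 0a0e13 07080a 858484 817f83 626263 6d6a6d 545253 0e0c0f 835c3d
276 966036 11191f 121014 08060a 2a2b2c 151415 0f0f12 181818 06090e 57402f
wrist orange (np.int32(80), array([321.05082309, 189.83104382]), array([317.93343921, 207.34415766])) exp [326. 196.] [325. 215.]
```

```bash
python3 -c "
from h import *
import pickle
a0,b0=pickle.load(open('v.pkl','rb'));a=snap('scene');b=snap('side')
for n,s0,s,R in(('cup',a0,a,(460,245,500,285)),('ball',a0,a,(300,290,332,325)),('clip',a0,a,(238,265,256,295)),('bottle',a0,a,(155,140,195,200)),('spoon',a0,a,(430,180,456,226))):
    x,y,X,Y=R;print(n,np.abs(s0['img'][y:Y,x:X].astype(int)-s['img'][y:Y,x:X]).mean().round(2))
print(robot.job_done())"
```

```text
cup 1.11
ball 1.15
clip 1.04
bottle 0.96
spoon 60.37
the job is handed in; nothing more can be done
None
```

I handed the job in at about 22.6 s. The bit stands steel end down in the black driver's chuck with the jaws closed on it, and the gripper is clear, its tips about 80 mm above the bit.

**What I did**
- I pressed the ejector slide to its stop (10 N) and drew the bit out by its bare end.
- I leaned the bit on the spoon stand. It first lay at about 23° because it slid up between the pads, and it settled at about 43° when I let go.
- I took it again by its orange end and brought it upright by pushing the shank against the side of the sleeve. I then lowered it all the way into the chuck.
- I turned the sleeve clockwise about 2.3 rad as the gripper measured it. The moment rose to about 1.4 N m, against roughly 0.2 N m of drag, so it reached its stop. I then let go and lifted straight up.

**Last checks**
- **Bit:** its top face was within about 1 pixel (roughly 4 mm) of where a bit standing 40 mm out should appear, in both fixed cameras. It looked upright and centred between the jaws.
- **Cup, paperweight, bottle and clip:** their image patches matched the first pictures.
- **Spoon: not confirmed.** Its patch differed strongly from the first picture (60 grey levels, against about 1 for the others). The arm probably hides it there, since I never went near it, but I did not check it in the side view before handing in.

Two things were inferred rather than seen. The jaws' grip comes from the sleeve's stiffness, because my picture views were used up. The sleeve's own angle was not measured separately, so some slip of the fingers at the very end is possible.

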